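Tip the bit case down into its parking bay

TASK

The red bit case stands on end in the green-outlined bay of the grey parking board. Without gripping or lifting it, push it high on its lid side so that it tips over towards the aluminium stop bar and falls lid up inside the outline; then push it along the board until its end rests flush against the bar, lying within the outline. Leave the tape measure, the roll of black tape and the blue parts bin where they are.

Things in the scene. Friction and masses are not known exactly. Their poses are not given: they have to be found in the camera images.
- bit_case: Closed red bit case (lid fixed), slab 130 x 76 x 27 mm, about 0.3 kg. Origin: centre of the base face, opposite the lid. x: across the 76 mm; y: along the 130 mm; z: from base out through the lid. It starts standing on a 76 x 27 mm end, y up, base face towards the stop bar, lid away, up to 0.12 rad off square. Pushed 25 mm or more near the top of its lid face it falls over by itself.
- case_center (a point): Centre of the bit case, 13.5 mm from the base face along its z; axes as the case. About 70 mm above the bench while standing, 18.5 mm when lying flat on the board.
- board: Fixed grey board 280 x 340 mm, 5 mm thick, with flat green tape outline and a stop bar. Origin: centre of its underside on the bench; x along the bay towards the bar, z up. Inside the outline the bay spans x -105 mm to +110 mm (stop face) and y -70 to +70 mm. The case starts standing centred at about x = -75 mm, y = 0 (10 mm either way).
- stop_face (a point): Middle of the stop bar's face that looks into the bay, at the board's top surface (5 mm above the bench); axes as the board. The aluminium bar is 156 mm long across the bay, 12 mm thick, and stands 14 mm above the board. With the case home its centre lies 65 mm before this face.
- tape_measure: Bystander: yellow tape measure 39 x 69 x 64 mm standing on the board beside the bay, on the +y side. Origin: centre of its underside.
- tape_electrical: Bystander: roll of black electrical tape, 62 mm across, 19 mm high, lying on the board beside the bay, on the +y side. Origin: centre of its underside.
- bin_blue: Bystander: blue parts bin 110 x 70 x 50 mm on the board beside the bay, on the -y side. Origin: centre of its underside.
There are look-alikes about, which are no part of the job. What is meant by the bit_case is not turquoise, and is the larger of those in its own colour.

How it is judged:
On the way, in this order (a step that is already met when the one before it is completed fails the run):
1. the case, pushed past its balance, falls over freely (it is not held and lowered) (angular speed of bit_case above 3 rad/s).
2. the case lies flat, lid up, inside the green outline (angle between bit_case's own z axis and vertical below 0.08 rad and height (world z) of case_center below 0.025 m and y of case_center in the frame of stop_face between -0.03 and 0.03 m and x of case_center in the frame of stop_face above -0.15 m and angle between the y axis of bit_case and the x axis of board, either way round below 0.3 rad), for 0.2 s.
At the end, for the whole second after the job is handed in: The bit case lies flat, lid up, at rest, its end against the stop bar (gap under 6 mm) and within 0.1 rad of square, within 30 mm of the bay's middle line; the three bystanders are within 15 mm of where they were (angle between bit_case's own z axis and vertical below 0.08 rad and height (world z) of case_center below 0.025 m and x of case_center in the frame of stop_face between -0.071 and -0.058 m and y of case_center in the frame of stop_face between -0.03 and 0.03 m and angle between the y axis of bit_case and the x axis of board, either way round below 0.1 rad and linear speed of bit_case below 0.01 m/s and distance of each of tape_measure, tape_electrical, bin_blue from where it was at the start of the episode below 0.015 m); the robot touches nothing.
It fails at once if the bit case is lifted off the board (its centre over 85 mm above the bench) (height (world z) of case_center above 0.085 m).
It fails at once if the yellow tape measure is moved by more than 15 mm (distance of tape_measure from where it was at the start of the episode above 0.015 m).
It fails at once if the roll of black electrical tape is moved by more than 15 mm (distance of tape_electrical from where it was at the start of the episode above 0.015 m).
It fails at once if the blue parts bin is moved by more than 15 mm (distance of bin_blue from where it was at the start of the episode above 0.015 m).
It also fails if it takes over 51 s, if anything falls off the work surface, if the arm or the gripper's body presses on something with over 40 N, if the wrist force passes 120 N, or if a joint passes its speed limit or range.

ROBOT

A 6-joint arm with a two-finger parallel gripper is mounted at the origin on a cart in front of the work surface, level with it; the furniture and walls round the work are solid. World frame = base frame: x ahead of the robot, y to its left, z up, the work surface at z = 0. Lengths are in m, angles in rad, forces in N, time in s.
With the tool pointing down it reaches from about 0.375 to 0.925 m from the base axis. Payload 5.7 kg.
Tool frame: the origin (TCP) lies at the very end of the fingers, on their centre line; the grasp point (between the pads) lies 19 mm behind it (r.pinch_z is the distance from the TCP to the grasp point, in m); z points along the fingers, y is the line along which they close (so a half turn about z gives the same grasp; the last joint's range is limited). The gripper opens to 88 mm and grips with 3 to 60 N. Pads are 20 mm wide; open, the fingers measure 115 mm over their backs; the gripper's body (75 mm by 178 mm) begins 61 mm behind the grasp point.
Start: joints at [-1.358, 0.359, 1.51, -0, 1.272, -0.115], TCP at [0.193, -0.568, 0.223] pointing down, gripper open.
Joint ranges: [-2.97, 2.97], [-1.01, 2.36], [0.21, 2.38], [-0.96, 4.11], [0.2, 2.71], [-2.98, 2.98]. Speed limits (rad/s): [2.39, 2.39, 3.14, 3.14, 3.14, 3.14].

INTERFACE

Orientations are given as a unit quaternion [w, x, y, z].
In Python, from cell import r, snapshot, camera_model gives the robot as it stands. The module is installed in compiled form; this text tells all that it offers.
- The arm moves only by the tool play_rows, never from a script. Its argument "increments" is text: rows parted by semicolons, each of 7 numbers parted by spaces: the turn, a rotation vector about the tool's x, y, z in rad, then the shift along the tool's x, y, z in m, then the closure in counts, from 0 (fully open) to 255 (shut). A call has 1 to 5 rows; each row is the pose to reach, as a shift and turn from the pose commanded when the call began, along the tool's axes at that moment; what a row does not reach only later rows make up. A row lasts 1/12 s, in which the tool goes at most 41.7 mm and 7.16 degrees, less where a joint would pass 70% of its speed; a pose out of reach is approached as far as the arm can. A call with a gripper value outside its range is refused whole. The fingers move at their own pace and stop on an object; "force" is the grip in N (left out, the last holds). Time passes only in rows, so rows that repeat a pose let the fingers close. It gives the time, the measured TCP pose, the force, the opening and the grip force at its end, in the units of the state.
- r.get_state(): the state, without advancing time (a new reading comes with each control period).
- snapshot(name): name is "side" or "top" or "wrist"; returns the picture (400x640x3 uint8, blue, green, red); there is no depth.
- camera_model(name): a dict with "mtx" (3x3 intrinsics, pixels), "distortion" ([k1, k2, p1, p2, k3] as OpenCV has them; the pictures are not rectified), "pose" (4x4, takes a point from camera to world coordinates). Camera axes: x right, y up, looking along -z (the intrinsics and any distortion apply to the point x, -y, -z); pixel columns grow to the right and rows downward; lengths in m; the calibration is good to about 2 mm. A picture is of the moment at which its call begins: read the wrist's pose just before it. camera_model takes no time and is no camera call; for the wrist camera it gives the pose at the moment of the call.
- r.hand_in(): hands the job in; it is judged then, once.
The state is a dict: "t": time; "joints": joint angles; "joint_velocities": joint speeds; "joint_efforts": joint torques, N m; "tcp_pos": TCP position; "tcp_rot": TCP orientation; "contact_force": force on the tool from outside, world axes, zero at the start; "wrist_torque": the same for the moment, N m; "finger_gap": finger opening in m; "finger_force": force on a finger pad.
Only numpy, scipy, OpenCV 4.12 (cv2) and the standard library are available. Lean on these libraries where they do the work, as an engineer would, in place of code of your own. Each camera call takes 0.05 s, during which the arm holds its last target. There are 200 camera calls.

## Working session

There is one attempt and no reset: what is moved stays moved. The work goes in short steps, Python scripts to look and compute and a tool call to move; the robot and the scene stay as the last step left them, time stands still between calls to the robot, and variables do not carry over. Pictures are saved under pics/ and viewed, at most 10 in all, crops included, and the job is handed in when it is done.

Besides the shell and the picture viewer there is one more tool, called as a command line: name --argument value ..., lists and objects as JSON in quotes. play_rows: Moves the arm, as the interface text tells. Its arguments: {"type":"object","properties":{"increments":{"type":"string"},"force":{"type":"number"}},"required":["increments"]}

```bash
mkdir -p pics
cat > h.py <<'E'
import numpy as np, cv2
from cell import r, snapshot, camera_model
def ray(name,u,v,z,m=None):
    m=m or camera_model(name)
    p=cv2.undistortPoints(np.array([[[u,v]]],float),np.array(m["mtx"]),np.array(m["distortion"]))[0,0]
    T=np.array(m["pose"]);d=T[:3,:3]@np.array([p[0],-p[1],-1]);o=T[:3,3]
    return o+d*(z-o[2])/d[2]
def proj(name,P):
    m=camera_model(name);T=np.array(m["pose"])
    q=(np.array(P)-T[:3,3])@T[:3,:3];q=q*[1,-1,-1]
    return cv2.projectPoints(q.reshape(-1,1,3),np.zeros(3),np.zeros(3),np.array(m["mtx"]),np.array(m["distortion"]))[0][:,0]
E
python3 - <<'E'
from h import *
for n in("top","side"):
    cv2.imwrite(f"pics/{n}0.png",snapshot(n)); print(n,np.round(camera_model(n)["pose"],3).tolist())
s=r.get_state();print(s)
E
```

```text
top [[-0.013, 0.989, -0.144, 0.437], [-1.0, -0.015, -0.012, 0.034], [-0.014, 0.144, 0.989, 0.948], [0.0, 0.0, 0.0, 1.0]]
side [[-0.917, 0.24, -0.318, 0.257], [-0.399, -0.557, 0.728, 0.71], [-0.002, 0.795, 0.607, 0.621], [0.0, 0.0, 0.0, 1.0]]
{'t': 0.1, 'joints': array([-1.35811975e+00,  3.59421873e-01,  1.51132599e+00,  2.10686450e-05,
        1.27252185e+00, -1.15085906e-01]), 'joint_velocities': array([ 4.73618179e-04, -2.10848882e-04, -2.80632353e-03, -2.13106553e-03,
        1.56649070e-04, -6.58009983e-05]), 'joint_efforts': array([ 4.03086815e-04, -5.16356850e+01, -2.71404558e+01,  6.77136728e-02,
        2.76668777e-02, -3.13629187e-05]), 'tcp_pos': array([ 0.19302877, -0.56743316,  0.2218996 ]), 'tcp_rot': array([-8.38024813e-04,  9.86601657e-01,  1.63145543e-01, -3.08456096e-05]), 'contact_force': array([ 0.65219069,  0.44825629, -0.32152781]), 'wrist_torque': array([-0.01977511,  0.02066376, -0.02404116]), 'finger_force': 0.0, 'finger_gap': 0.08790815756113328}
```

View pics/top0.png

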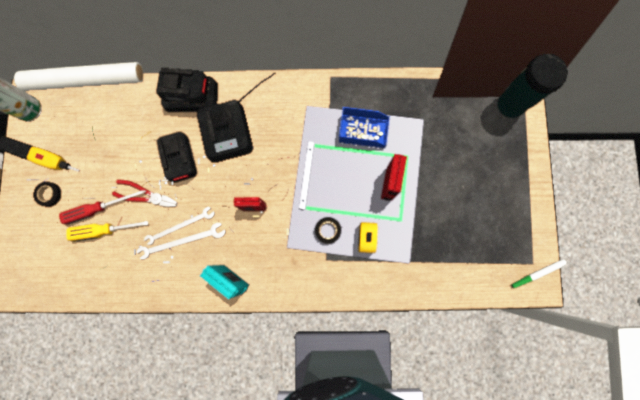

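View pics/side0.png

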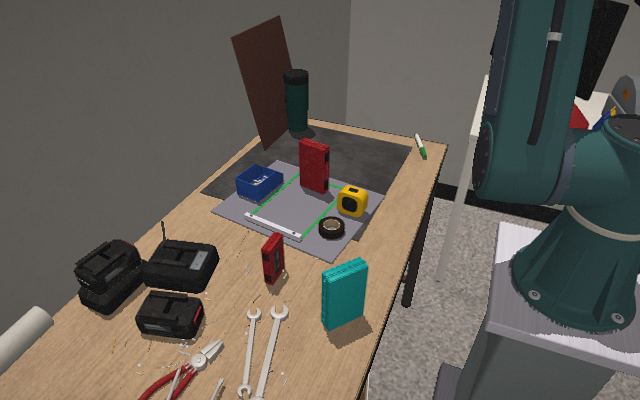

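The case stands at about (395,177) in the top view, with the bar to the left at (307,176). That puts board +x roughly along world +y, and the bystanders are on both sides of the bay. Next I'll enlarge this area.

Run:
```python
from h import *
a=cv2.imread("pics/top0.png")[95:270,280:440]
cv2.imwrite("pics/c.png",cv2.resize(a,None,fx=3.4,fy=3.4,interpolation=cv2.INTER_CUBIC))
a=cv2.imread("pics/side0.png")[120:270,200:400]
cv2.imwrite("pics/d.png",cv2.resize(a,None,fx=4,fy=4,interpolation=cv2.INTER_CUBIC))
```

```text
(no output)
```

View pics/c.png

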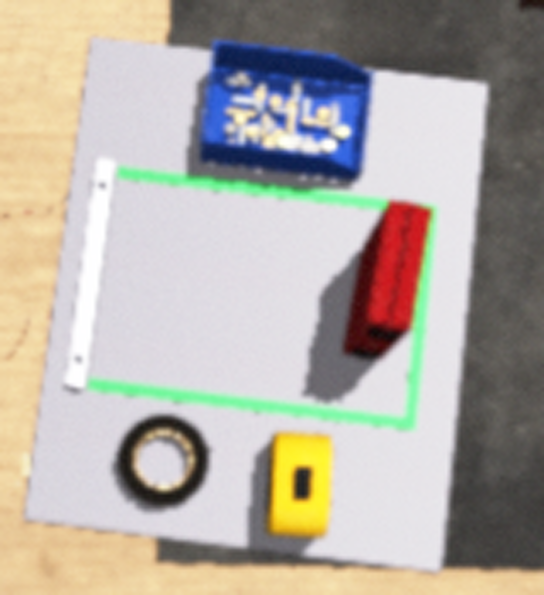

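View pics/d.png

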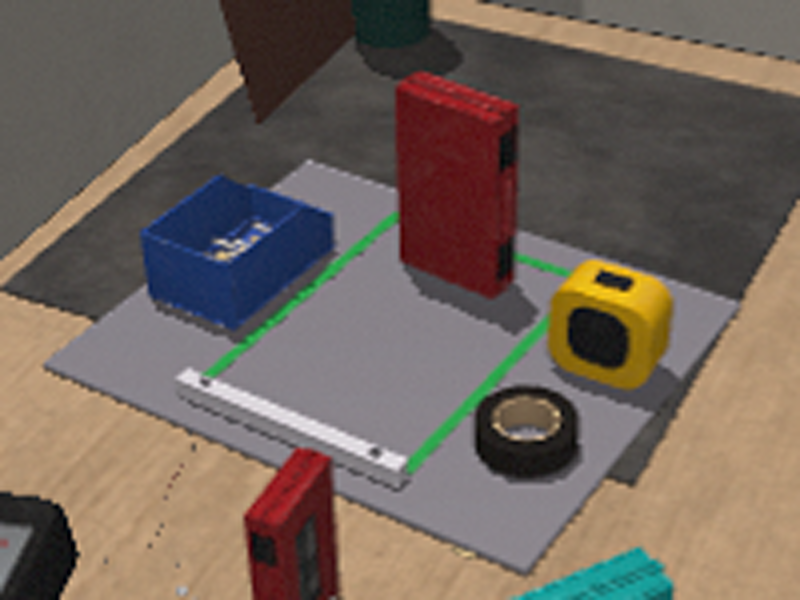

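Run:
```python
from h import *
from scipy.optimize import least_squares as LS
B=np.array([ray("top",280+(u+.5)/3.4-.5,95+(v+.5)/3.4-.5,.005)[:2] for u,v in[(90,38),(488,84),(442,570),(28,520)]])
# local board: TL=(140,-170) TR=(-140,-170) BR=(-140,170) BL=(140,170)
L=np.array([(.14,-.17),(-.14,-.17),(-.14,.17),(.14,.17)])
c=B.mean(0); H=(L.T@(B-c)); yaw=np.arctan2(H[0,1]-H[1,0],H[0,0]+H[1,1])
R=lambda a:np.array([[np.cos(a),-np.sin(a)],[np.sin(a),np.cos(a)]])
print("board",c,yaw,"resid",np.round(B-c-L@R(yaw).T,4).tolist())
bar=R(yaw)@[.11,0]+c;print("stop",bar)
# case local: a along towards bar(base face +13.5), b board-like y
pts={"side":[((398,85),(.0135,-.038,.135)),((497,120),(.0135,.038,.135)),((420,72),(-.0135,-.038,.135)),((518,103),(-.0135,.038,.135)),((400,262),(.0135,-.038,.005)),((497,297),(.0135,.038,.005)),((515,285),(-.0135,.038,.005))],
"top":[((433,207),(-.0135,-.038,.135)),((390,203),(.0135,-.038,.135)),((345,350),(.0135,.038,.005))]}
def f(p,raw=0):
    o=[]
    for n,l in pts.items():
        q=np.array([x[1] for x in l]);w=np.c_[q[:,:2]@R(p[2]).T+p[:2],q[:,2]]
        uv=np.array([x[0] for x in l],float)
        uv=(uv+.5)/4-.5+[200,120] if n=="side" else (uv+.5)/3.4-.5+[280,95]
        o.append(proj(n,w)-uv)
    return np.vstack(o).ravel()
s=LS(f,[*(c+R(yaw)@[-.075,0]),yaw],loss="soft_l1");print("case",s.x,np.round(s.fun.reshape(-1,2),1).tolist())
print("in board",R(yaw).T@(s.x[:2]-c),s.x[2]-yaw)
print(R(yaw)@[1,0])
cv=lambda u,v,z:R(yaw).T@(ray("top",280+(u+.5)/3.4-.5,95+(v+.5)/3.4-.5,z)[:2]-c)
print("bin bottom edge",cv(203,163,.0),cv(360,180,.05),"tape measure",cv(272,435,.069),cv(330,435,.069),cv(163,460,.02))
print("stop bar corners",cv(118,160,.019),cv(86,388,.019))
```

```text
board [ 0.61659509 -0.0257445 ] 1.436989587118977 resid [[-0.0012, -0.0002], [-0.0019, 0.0008], [0.0018, 0.0016], [0.0012, -0.0023]]
stop [0.63126995 0.08327223]
case [ 0.60889715 -0.10066867  1.38121053] [[-1.2, 0.6], [0.1, 0.5], [-0.3, -0.5], [0.9, 0.2], [-0.5, 0.1], [-0.6, 0.9], [0.6, -1.2], [0.7, 0.2], [0.1, -0.9], [-0.1, 2.2]]
in board [-0.0752814  -0.00236634] -0.05577905717794174
[0.13340781 0.99106123]
bin bottom edge [ 0.05081025 -0.0896464 ] [-0.05331496 -0.0758201 ] tape measure [-0.01331191  0.09910226] [-0.04919262  0.09481097] [0.05322686 0.11917975]
stop bar corners [ 0.10805908 -0.07949876] [0.10966136 0.07781365]
```

```bash
cat >> h.py <<'E'
C=np.array([.6166,-.0257]);YAW=1.437
Rb=np.array([[np.cos(YAW),-np.sin(YAW)],[np.sin(YAW),np.cos(YAW)]])
from scipy.spatial.transform import Rotation as Ro
def inc(bx,by,z):
    s=r.get_state();q=s["tcp_rot"];R0=Ro.from_quat([*q[1:],q[0]])
    y=np.r_[-Rb[:,1],0];zz=np.array([0,0,-1.]);x=np.cross(y,zz)
    Rt=Ro.from_matrix(np.c_[x,y,zz]);p=np.r_[C+Rb@[bx,by],z]
    print("t",s["t"],"board",Rb.T@(s["tcp_pos"][:2]-C),s["tcp_pos"][2],"F",s["contact_force"],"gap",s["finger_gap"])
    print("turn",np.round((R0.inv()*Rt).as_rotvec(),4),"shift",np.round(R0.inv().apply(p-s["tcp_pos"]),4))
E
python3 - <<'E'
from h import *
print([ray("side",u,v,0).round(3) for u,v in[(264.5,150),(295,130),(310,133)]])
inc(-.14,-.002,.2)
E
```

```text
[array([ 0.828, -0.23 ,  0.   ]), array([ 0.8  , -0.385,  0.   ]), array([ 0.746, -0.385,  0.   ])]
t 0.1 board [-0.59339483  0.34751977] 0.22189959787092473 F [ 0.65219069  0.44825629 -0.32152781] gap 0.08790815756113328
turn [-1.4000e-03 -1.1000e-03 -1.1092e+00] shift [ 0.5149 -0.2503  0.0224]
```

play_rows --increments "0 0 -0.12 0.04 -0.02 0 139; 0 0 -0.24 0.075 -0.037 0 139; 0 0 -0.36 0.11 -0.055 0 139; 0 0 -0.48 0.147 -0.072 0 139; 0 0 -0.6 0.184 -0.09 0 139" --force 20

```text
t: 0.52
tcp_pos: [0.3391, -0.422, 0.2223]
tcp_rot: [-0.0, 0.893, 0.45, 0.0]
contact_force: [0.4, -0.2, 0.2]
finger_gap: 0.0579
finger_force: 0.0
```

```bash
python3 -c "
from h import *
inc(-.14,-.002,.2)"
```

```text
t 0.5167 board [-0.42979252  0.22210668] 0.22232868007643214 F [ 0.39582651 -0.18702943  0.17601476] gap 0.05791677804635597
turn [-5.000e-04 -5.000e-04 -5.041e-01] shift [0.362  0.0563 0.0224]
```

play_rows --increments "0 0 -0.1 0.04 0.006 0.002 139; 0 0 -0.2 0.08 0.012 0.005 139; 0 0 -0.3 0.118 0.018 0.007 139; 0 0 -0.4 0.157 0.024 0.01 139; 0 0 -0.504 0.196 0.03 0.012 139"

```text
t: 0.93
tcp_pos: [0.4807, -0.2829, 0.2102]
tcp_rot: [-0.0, 0.753, 0.658, -0.0]
contact_force: [-0.2, -0.5, -0.3]
finger_gap: 0.0394
finger_force: 0.0
```

```bash
python3 -c "
from h import *
inc(-.14,-.002,.2)"
```

```text
t 0.9333 board [-0.27298553  0.10035574] 0.21020475596482016 F [-0.21225157 -0.51205954 -0.34094912] gap 0.039441147602745405
turn [-0.0006 -0.0004 -0.0003] shift [0.133  0.1023 0.0102]
```

play_rows --increments "0 0 0 0.033 0.025 0.01 139; 0 0 0 0.065 0.05 0.01 139; 0 0 0 0.098 0.075 0.01 139; 0 0 0 0.133 0.102 0.01 139; 0 0 0 0.133 0.102 0.04 139"

```text
t: 1.35
tcp_pos: [0.6081, -0.1635, 0.1754]
tcp_rot: [0.005, 0.753, 0.658, 0.004]
contact_force: [1.6, -2.1, 1.2]
finger_gap: 0.0399
finger_force: 0.0
```

play_rows --increments "0 0 0 0 0 0.03 139; 0 0 0 0 0 0.055 139; 0 0 0 0 0 0.055 139; 0 0 0 0 0 0.055 139"

```text
t: 1.68
tcp_pos: [0.598, -0.1665, 0.1143]
tcp_rot: [-0.002, 0.754, 0.656, -0.001]
contact_force: [0.1, -0.6, 1.4]
finger_gap: 0.0398
finger_force: 0.0
```

```bash
python3 -c "
from h import *
inc(-.1,-.002,.115)
cv2.imwrite('pics/s1.png',snapshot('side')[60:300,160:480].repeat(2,0).repeat(2,1))"
```

```text
t 1.6833 board [-0.14201221 -0.00032667] 0.11426532886769701 F [ 0.09092349 -0.58874129  1.36452072] gap 0.03984024903754444
turn [-0.0041 -0.0011 -0.0051] shift [ 0.042   0.0015 -0.0007]
```

View pics/s1.png

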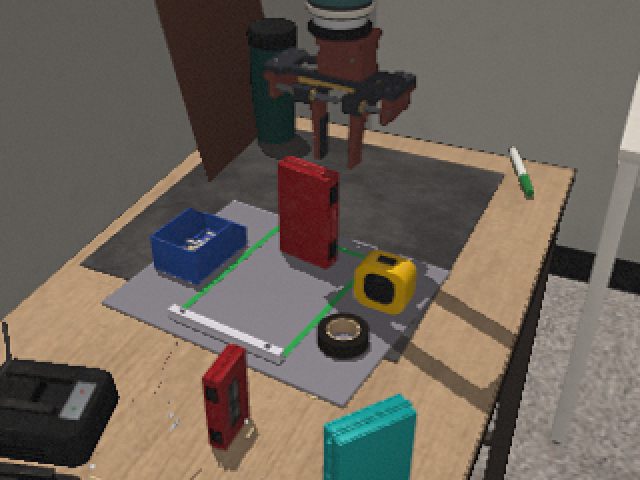

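The gripper is behind the case on the lid side, with the fingertips at about (320,155) and (355,165). The case is untouched at (310,215). Now I'll push.

play_rows --increments "0 0 0 0.012 0.0015 0 139; 0 0 0 0.024 0.0015 0 139; 0 0 0 0.034 0.0015 0 139; 0 0 0 0.042 0.0015 0 139; 0 0 0 0.05 0.0015 0 139"

```text
t: 2.15
tcp_pos: [0.6083, -0.1166, 0.1166]
tcp_rot: [0.001, 0.754, 0.657, 0.0]
contact_force: [1.0, -0.7, -0.7]
finger_gap: 0.0398
finger_force: 0.1
```

play_rows --increments "0 0 0 0.008 0 0 139; 0 0 0 0.016 0 0 139; 0 0 0 0.024 0 0 139; 0 0 0 0.032 0 0 139; 0 0 0 0.032 0 0 139"

```text
t: 2.57
tcp_pos: [0.6122, -0.0844, 0.1155]
tcp_rot: [-0.0, 0.754, 0.657, 0.0]
contact_force: [-0.6, -0.5, 0.3]
finger_gap: 0.0402
finger_force: 0.0
```

play_rows --increments "0 0 0 0 0 0 139; 0 0 0 -0.03 0 0 139; 0 0 0 -0.06 0 0 139; 0 0 0 -0.075 0 0 139; 0 0 0 -0.075 0 0 139"

```text
t: 2.98
tcp_pos: [0.6017, -0.1639, 0.1157]
tcp_rot: [0.001, 0.756, 0.655, -0.0]
contact_force: [-0.3, -0.4, 0.6]
finger_gap: 0.04
finger_force: 0.0
```

```bash
python3 -c "
from h import *
inc(-.135,-.002,.016)
cv2.imwrite('pics/s2.png',snapshot('side')[100:300,200:420].repeat(3,0).repeat(3,1))
cv2.imwrite('pics/t2.png',cv2.resize(snapshot('top')[95:270,280:440],None,fx=3.4,fy=3.4,interpolation=2))"
```

```text
t 2.9833 board [-0.13893158 -0.003616  ] 0.11569427105875738 F [-0.25830199 -0.43014268  0.61783249] gap 0.039986312396911305
turn [ 0.0006  0.0011 -0.0086] shift [ 0.004  -0.0017  0.0997]
```

View pics/s2.png

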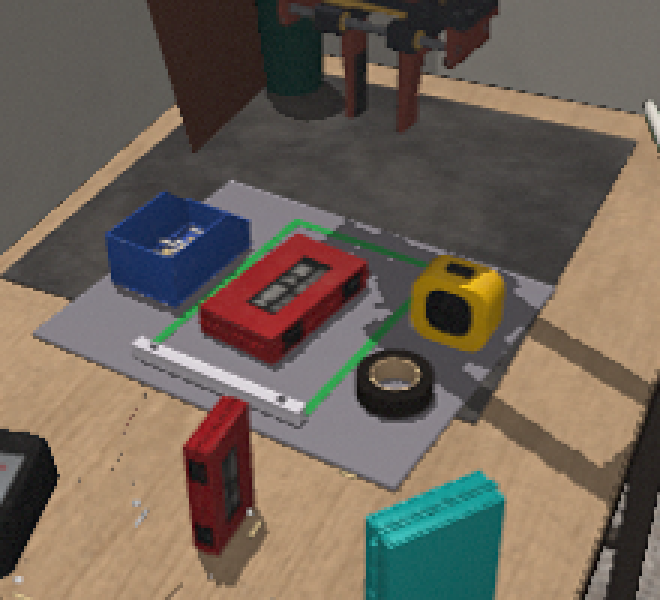

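The case fell lid up inside the outline. Its lid corners in the crop are at (293,234), (370,262), (278,335) and (202,305). Next I'll measure its pose.

```bash
python3 -c "
from h import *
P=np.array([Rb.T@(ray('side',200+u/3,100+v/3,.032)[:2]-C) for u,v in[(293,234),(370,262),(278,335),(202,305)]])
print(P.round(4),P.mean(0))"
```

```text
[[-0.0571 -0.0404]
 [-0.0547  0.0376]
 [ 0.0669  0.026 ]
 [ 0.0659 -0.0472]] [ 0.00528542 -0.00599162]
```

play_rows --increments "0 0 -0.008 0.004 -0.002 0.03 139; 0 0 -0.008 0.004 -0.002 0.06 139; 0 0 -0.008 0.004 -0.002 0.085 139; 0 0 -0.008 0.004 -0.002 0.1 139; 0 0 -0.008 0.004 -0.002 0.1 139"

```text
t: 3.5
tcp_pos: [0.5976, -0.1537, 0.0122]
tcp_rot: [-0.003, 0.752, 0.66, -0.001]
contact_force: [1.2, 0.1, -0.3]
finger_gap: 0.04
finger_force: 0.0
```

```bash
python3 -c "
from h import *
inc(-.075,-.002,.016)"
```

```text
t 3.5 board [-0.12938831  0.00172719] 0.012191352937665455 F [ 1.16861839  0.09503895 -0.25005647] gap 0.03996047201958461
turn [-0.0066 -0.0021  0.0035] shift [ 0.0544  0.0039 -0.0037]
```

play_rows --increments "0 0 0 0.015 0.004 -0.002 139; 0 0 0 0.03 0.004 -0.002 139; 0 0 0 0.045 0.004 -0.002 139; 0 0 0 0.055 0.004 -0.002 139; 0 0 0 0.06 0.004 -0.002 139"

```text
t: 3.92
tcp_pos: [0.6128, -0.0953, 0.0185]
tcp_rot: [0.001, 0.751, 0.66, 0.0]
contact_force: [0.7, -2.5, 1.5]
finger_gap: 0.0399
finger_force: 1.3
```

play_rows --increments "0 0 0 0.006 0 0 139; 0 0 0 0.012 0 0 139; 0 0 0 0.018 0 0 139; 0 0 0 0.024 0 0 139; 0 0 0 0.028 0 0 139"

```text
t: 4.33
tcp_pos: [0.6161, -0.0693, 0.018]
tcp_rot: [0.0, 0.752, 0.659, -0.0]
contact_force: [-1.4, -5.0, 4.8]
finger_gap: 0.04
finger_force: 2.3
```

play_rows --increments "0 0 0 0.003 0 0 139; 0 0 0 0.006 0 0 139; 0 0 0 0.009 0 0 139; 0 0 0 0.009 0 0 139"

```text
t: 4.67
tcp_pos: [0.6168, -0.0599, 0.0175]
tcp_rot: [-0.0, 0.752, 0.659, 0.0]
contact_force: [0.6, -1.6, 1.6]
finger_gap: 0.04
finger_force: 1.1
```

```bash
python3 -c "
from h import *
inc(-.03,-.002,.016)"
```

```text
t 4.6667 board [-0.0338636  -0.00479654] 0.01753302642115466 F [ 0.60400182 -1.55631247  1.56753715] gap 0.04001154620658334
turn [-0.0005 -0.0005  0.0028] shift [ 0.0039 -0.0028  0.0015]
```

Not at the bar yet. I'll creep on and watch the force.

play_rows --increments "0 0 0 0.001 0 0 139; 0 0 0 0.002 0 0 139; 0 0 0 0.003 0 0 139; 0 0 0 0.003 0 0 139"

```text
t: 5.0
tcp_pos: [0.6172, -0.0574, 0.0175]
tcp_rot: [-0.0, 0.752, 0.659, -0.0]
contact_force: [-0.7, -4.4, 1.9]
finger_gap: 0.0401
finger_force: 1.8
```

play_rows --increments "0 0 0 0.001 0 0 139; 0 0 0 0.002 0 0 139; 0 0 0 0.003 0 0 139; 0 0 0 0.003 0 0 139"

```text
t: 5.33
tcp_pos: [0.6171, -0.0572, 0.0176]
tcp_rot: [0.001, 0.752, 0.66, -0.002]
contact_force: [-2.7, -14.5, 2.5]
finger_gap: 0.0396
finger_force: 7.3
```

The force rose to 15 N with no further motion at TCP x ≈ -0.031, which matches the expected home position. Now I'll retreat and check.

play_rows --increments "0 0 0 -0.006 0 0 139; 0 0 0 -0.02 0 0 139; 0 0 0 -0.05 0 0 139; 0 0 0 -0.08 0 0 139; 0 0 0 -0.08 0 -0.03 139"

```text
t: 5.75
tcp_pos: [0.603, -0.137, 0.0429]
tcp_rot: [-0.004, 0.753, 0.658, -0.002]
contact_force: [0.5, 0.5, 0.1]
finger_gap: 0.0398
finger_force: 0.0
```

play_rows --increments "0 0 0 0 0 -0.04 139; 0 0 0 0 0 -0.08 139; 0 0 0 0 0 -0.12 139; 0 0 0 0 0 -0.12 139; 0 0 0 0 0 -0.12 139"

```text
t: 6.17
tcp_pos: [0.6091, -0.1345, 0.1703]
tcp_rot: [0.002, 0.752, 0.659, 0.002]
contact_force: [-0.2, -0.2, 0.4]
finger_gap: 0.0397
finger_force: 0.0
```

```bash
python3 -c "
from h import *
inc(-.14,-.002,.15)
cv2.imwrite('pics/s3.png',snapshot('side')[100:300,200:420].repeat(3,0).repeat(3,1))"
```

```text
t 6.1667 board [-0.10881336 -0.00709993] 0.17033727453828718 F [-0.2110821  -0.18849589  0.40439025] gap 0.03972671744147986
turn [ 0.0055 -0.      0.0026] shift [-0.0312 -0.0053  0.0203]
```

View pics/s3.png

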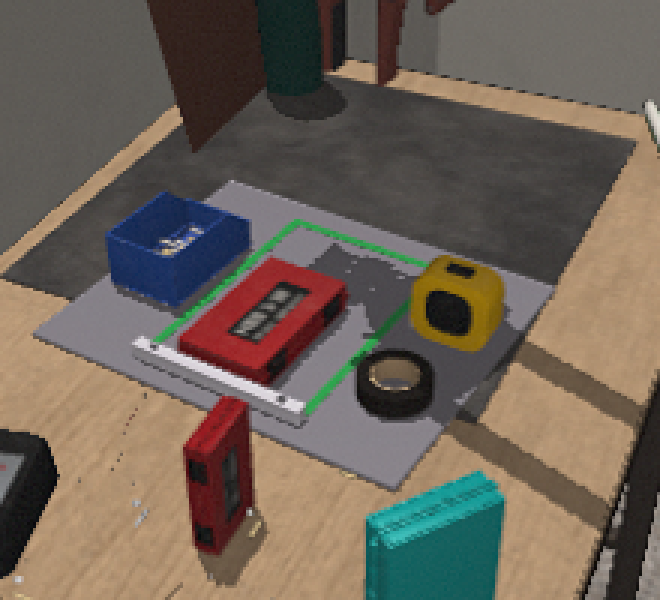

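The case lies lid up against the bar with the bystanders unmoved. Its lid corners in the crop are at (271,257), (347,287), (262,368) and (180,335). I'll check the numbers.

```bash
python3 -c "
from h import *
P=np.array([Rb.T@(ray('side',200+u/3,100+v/3,.032)[:2]-C) for u,v in[(271,257),(347,287),(262,368),(180,335)]])
print(P.round(4),P.mean(0))
bar=[Rb.T@(ray('side',200+u/3,100+v/3,.019)[:2]-C) for u,v in[(148,338),(306,402)]];print(bar)"
```

```text
[[-0.0183 -0.0373]
 [-0.0144  0.0393]
 [ 0.1063  0.0377]
 [ 0.106  -0.0388]] [0.04488555 0.00022759]
[array([ 0.10933229, -0.06904398]), array([0.10934609, 0.07822724])]
```

```bash
python3 -c "
from cell import r
print(r.hand_in())"
```

```text
the job is handed in; nothing more can be done
None
```

I tipped the red bit case over so it fell lid up inside the outline, then pushed it flush and square against the stop bar: by camera its centre is 65 mm before the bar face and about on the middle line. The tape measure, black tape and blue bin show no movement in the pictures, and the job is handed in; the hand-in gave no verdict.

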